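# Clamp a batten in the mitre box

### The job

Get the long pale square batten ready for sawing: take it from the tool board, lay it on the bed of the mitre box and slide it lengthwise under the raised clamp screw, along the fence, until its end is up against the length stop. Then tighten the red wing screw clockwise until it holds the batten firmly, flush to fence and stop. Do not push the length stop along, do not knock the blue saw guides, and leave the other things on the table where they are.

Things in the scene. Friction and masses are not known exactly. Their poses are not given: they have to be found in the camera images.
- mitre_box: Fixed plywood and metal mitre box, bed 155 (x) x 380 (y) mm, top at z = 20 mm. Origin under the middle of the bed, at table height; x points away from the operator towards the fence, y along the fence towards the length stop, z up. Home, the batten lies along y with its centre at x = 0, z = 38 mm. The bed's -y end, y = -190 to -52 mm, has no fence: fingers can go down behind a batten there
- bed_corner (a point): Foot of the fence's face, where it meets the bed, at x = 18, y = 0, z = 20 mm of the mitre box; axes as the mitre box. Aluminium fence 8 mm thick, 40 mm high above the bed, from y = -15 to 190 mm, and a stub from y = -52 to -22 mm
- clamp_column (a point): Foot of the clamp bracket's grey column, on the bed at x = -50, y = 30 mm of the mitre box: 28 (x) x 24 (y) mm, up to 88 mm above the table, carrying an inclined boss over the bed (lowest point 72 mm above the table). The clamp screw's tip hangs over the bed at x = -6 mm, y = 30 mm of the mitre box, so the batten can only enter lengthwise from the -y end
- front_guide: Front blue saw guide post on the mitre box, 28 (x) x 30 (y) mm, 120 mm high, its foot's centre (origin) on the bed at x = -56, y = -20 mm of the mitre box; its top is 140 mm above the table. Its near face is 35 mm from the clamp screw's axis, so the wings and fingers pass close to it
- rear_guide: Rear blue saw guide post, the same size, at x = 50, y = -20 mm of the mitre box
- length_stop (a joint): Slide of the dark steel length stop along its rail (m), 0 to 0.040, grows towards +y of the mitre box; it is locked by friction (about 60 N) and must stay as found. Stop face at mitre box y = 80 mm + joint value
- stop_face (a point): Centre of the length stop's face, 24 mm wide, 40 mm high, looking to -y of the mitre box, about 18 mm above the bed; axes as the mitre box. With the 240 mm batten home against it the batten's centre is 120 mm to its -y
- wing (a joint): Angle of the red wing screw (rad), 0 to 5.0; grows clockwise seen from its head (tightening), 1.6 mm advance per rad. Starts at 0.1 to 1.0: loose, tip 2.9 to 4.1 mm above a batten on the bed. Touches the batten at about 3.2, firm from about 3.8 on, well tight at 4.0 to 4.3. Stays where left; takes about 0.07 N m when loose, 0.10 to 0.15 N m when firm
- wing_grip (a point): Middle of the red wing head: two wings 54 mm tip to tip, 8 mm thick and 20 mm high along the axis. x along the wings' span, y through their thickness, z along the screw's axis away from the batten (leaning 35 degrees from vertical towards the operator, the mitre box's -x). The grey boss ends about 33 to 38 mm below this point along the axis
- spindle: Steel clamp spindle, 10 mm thick, with a 12 mm brass ball end (origin at the ball's centre, z along the axis away from the batten); carries the wing head
- batten_center (a point): Centre of the loose pale pine batten, 240 x 36 x 36 mm, 140 g, lying on the tool board at the start; x along its length, z up. Both ends and all four sides are alike
- board: Fixed dark wooden tool board 290 (x) x 250 (y) x 18 mm, origin in the middle of its underside; the batten, the reddish offcut and the rasp lie side by side on it, in any order, about 66 mm apart
- offcut_center (a point): Centre of a loose reddish hardwood offcut 190 x 40 x 28 mm, a bystander
- rasp_center (a point): Loose rasp with blue handle, 300 mm long, 26 mm wide and high, along x; blade 190 mm towards +x, handle 100 mm towards -x; point near where they meet. A bystander
- glue: Loose white glue bottle, radius 28 mm, 150 mm high, origin under its middle; a bystander behind the mitre box
- sanding_block: Loose cork sanding block 100 x 65 x 30 mm, origin under its middle; a bystander in front of the mitre box
- pliers: Loose pliers with green handles, about 175 mm long along x, 50 mm wide, 12 mm high; a bystander in front of the mitre box
- try_square: Loose wooden-stock try square, stock 110 x 28 x 16 mm along x, blade 150 mm towards +y; a bystander on the left
- screw_tin: Loose steel tin, radius 36 mm, 55 mm high; a bystander behind the mitre box

How it is judged:
On the way:
1. the batten lies on the bed, flush to the fence and up to the length stop, with the clamp screw still loose (x of batten_center in the frame of mitre_box between -0.004 and 0.004 m and z of batten_center in the frame of mitre_box between 0.035 and 0.041 m and y of batten_center in the frame of stop_face between -0.1235 and -0.117 m and value of joint wing below 2.5 rad), for 0.2 s.
At the end, for the whole second after the job is handed in: The batten lies on the bed within 3 mm of the fence, within 2.5 mm of the length stop and within 0.025 rad of parallel to the fence, the screw's ball presses on it with more than 20 N, the wing is at rest and the robot has let go (x of batten_center in the frame of mitre_box between -0.003 and 0.003 m and z of batten_center in the frame of mitre_box between 0.035 and 0.041 m and y of batten_center in the frame of stop_face between -0.1225 and -0.117 m and angle between the x axis of batten_center and the y axis of mitre_box, either way round below 0.025 rad and contact force between spindle and anything else above 20 N and velocity of joint wing between -0.05 and 0.05 rad/s); the robot touches nothing.
It fails at once if the length stop is pushed along by more than 3 mm (distance of stop_face from where it was at the start of the episode above 0.003 m).
It fails at once if a saw guide is knocked with more than 15 N (contact force between any of the arm, the fingers and front_guide above 15 N or contact force between any of the arm, the fingers and rear_guide above 15 N).
It fails at once if another thing on the table is moved by more than 30 mm (distance of any of offcut_center, rasp_center, glue, sanding_block, pliers, try_square, screw_tin from where it was at the start of the episode above 0.03 m).
It also fails if it takes over 70 s, if anything falls off the work surface, if the arm or the gripper's body presses on something with over 40 N, if the wrist force passes 120 N, or if a joint passes its speed limit or range.

### The arm

A 6-joint arm with a two-finger parallel gripper is mounted at the origin on the work surface. World frame = base frame: x ahead of the robot, y to its left, z up, the work surface at z = 0. Lengths are in m, angles in rad, forces in N, time in s.
With the tool pointing down it reaches from about 0.35 to 0.875 m from the base axis. Payload 15.5 kg.
Tool frame: the origin (TCP) lies where the fingers leave the gripper's body, on its centre line; the fingertips stand 73 mm ahead of it and the grasp point (between the pads) lies 54 mm ahead of it; z points along the fingers, y is the line along which they close (so a half turn about z gives the same grasp; the last joint's range is limited). The gripper opens to 85 mm and grips with 20 to 120 N. Pads are 22 mm wide; open, the fingers measure 114 mm over their backs; the gripper's body (76 mm by 85 mm) begins 54 mm behind the grasp point. The pads swing forward as they close: fully open they stand 13 mm farther back than shut.
Start: joints at [1.062, 0.494, 1.345, -0, 1.302, -0.096], TCP at [0.251, 0.573, 0.304] pointing down, gripper open.
Joint ranges: [-2.91, 2.91], [-0.82, 2.16], [0.22, 2.67], [-1.22, 4.37], [0.12, 2.79], [-3.08, 3.08]. Speed limits (rad/s): [1.89, 1.89, 2.57, 3.01, 3.01, 3.01].

### API

Orientations are given as a rotation vector (axis times angle).
In Python, from station import arm, capture, job gives the robot as it stands. The module is installed in compiled form; this text tells all that it offers.
- The arm moves only by the tool move_arm, never from a script. Its argument "motion" is a list of rows, each a list of 3 entries, a list of its own where there are three numbers: the shift along the tool's x, y, z in units of 0.8 m (1.0 is 0.8 m), then the turn, a rotation vector about the tool's x, y, z in units of 360 degrees (1.0 is 360 degrees), then the opening, from 0 (shut) to 1 (fully open). In form: [[[dx, dy, dz], [wx, wy, wz], claw], ...]. A call has 1 to 12 rows; each row is the pose to reach, as a shift and turn from the pose commanded when the call began, along the tool's axes at that moment, turning the shorter way round; what a row does not reach only later rows make up. A row lasts 1/12 s, in which the tool goes at most 41.7 mm and 7.16 degrees, less where a joint would pass 70% of its speed; a pose out of reach is approached as far as the arm can. A call with a number of a shift or a turn outside -1 to 1 is refused whole. A call with a gripper value outside its range is refused whole. The fingers move at their own pace and stop on an object; "grip_force" is the grip in N (left out, the last holds). Time passes only in rows, so rows that repeat a pose let the fingers close. It gives the time, the measured TCP pose, the force, the opening and the grip force at its end, in the units of the state.
- arm.observe(): the state, without advancing time (a new reading comes with each control period).
- capture(name): name is "side" or "top" or "wrist"; returns a dict with "img" (400x640x3 uint8, blue, green, red), "mtx" (3x3 intrinsics, pixels), "camera_from_world" (4x4, takes a point from world to camera coordinates). Camera axes: x right, y down, z forward; pixel columns grow to the right and rows downward; lengths in m; the calibration is good to about 2 mm. A picture is of the moment at which its call begins. There is no depth.
- job.hand_in(): hands the job in; it is judged then, once.
The state is a dict: "time": time; "q": joint angles; "qvel": joint speeds; "effort": joint torques, N m; "tool_pos": TCP position; "tcp_rot": TCP orientation; "ft_force": force on the tool from outside, world axes, zero at the start; "moment": the same for the moment, N m; "width": finger opening in m; "gripper_force": force on a finger pad.
Only numpy, scipy, OpenCV 4.12 (cv2) and the standard library are available. Lean on these libraries where they do the work, as an engineer would, in place of code of your own. Each camera call takes 0.05 s, during which the arm holds its last target. There are 200 camera calls.

## Working session

There is one attempt and no reset: what is moved stays moved. The work goes in short steps, Python scripts to look and compute and a tool call to move; the robot and the scene stay as the last step left them, time stands still between calls to the robot, and variables do not carry over. Pictures are saved under pics/ and viewed, at most 10 in all, crops included, and the job is handed in when it is done.

Besides the shell and the picture viewer there is one more tool, called after "Emit:" as a command line: name --argument value ..., lists and objects as JSON in quotes. move_arm: Moves the arm, as the interface text tells. Shifts and turns lie within -1 to 1; 1 stands for 0.8 m of shift or 360 degrees of turn. Its arguments: {"type":"object","properties":{"motion":{"type":"array","items":{"type":"array"}},"grip_force":{"type":"number"}},"required":["motion"]}

```bash
mkdir -p pics
python3 - <<'E'
from station import arm,capture,job
import cv2,numpy as np,pickle
d={}
for n in("side","top","wrist"):
    c=capture(n);d[n]=c;cv2.imwrite(f"pics/{n}0.png",c["img"]);print(n,c["mtx"].tolist(),np.round(c["camera_from_world"],3).tolist())
pickle.dump(d,open("d0.pkl","wb"))
print(arm.observe())
E
```

```text
side [[499.31203489807393, 0.0, 320.30229701238756], [0.0, 499.31203489807393, 209.07442851857348], [0.0, 0.0, 1.0]] [[0.981, -0.194, 0.019, -0.593], [-0.082, -0.499, -0.862, 0.17], [0.177, 0.844, -0.506, 1.561], [0.0, 0.0, 0.0, 1.0]]
top [[438.4578337262128, 0.0, 321.62089131460283], [0.0, 438.4578337262128, 202.70094221062698], [0.0, 0.0, 1.0]] [[0.027, -1.0, 0.008, 0.036], [-0.981, -0.028, -0.193, 0.638], [0.193, -0.002, -0.981, 1.235], [0.0, 0.0, 0.0, 1.0]]
wrist [[316.5279249063811, 0.0, 321.6066386140126], [0.0, 316.5279249063811, 205.21110365115584], [0.0, 0.0, 1.0]] [[0.402, 0.916, -0.002, -0.626], [0.873, -0.383, 0.301, -0.039], [0.275, -0.123, -0.954, 0.38], [0.0, 0.0, 0.0, 1.0]]
{'time': 0.15, 'q': array([ 1.06245668e+00,  4.94063750e-01,  1.34596033e+00,  8.04416894e-06,
        1.30249941e+00, -9.55228398e-02]), 'qvel': array([ 0.00117256, -0.00155435, -0.00261345, -0.00063236,  0.00093124,
        0.00180186]), 'effort': array([ 1.33470032e-03, -8.82521081e+01, -3.84070766e+01, -2.07740068e-04,
        7.01559620e-03,  1.07156500e-04]), 'tool_pos': array([0.25065716, 0.57232138, 0.30343236]), 'tcp_rot': array([-6.43801423e-01, -3.07462788e+00,  1.39225057e-03]), 'ft_force': array([-0.21571819, -0.08396828, -0.32063889]), 'moment': array([-0.0043002 , -0.01959308,  0.00320131]), 'gripper_force': 0.0, 'width': 0.0852907979809248}
```

View pics/top0.png

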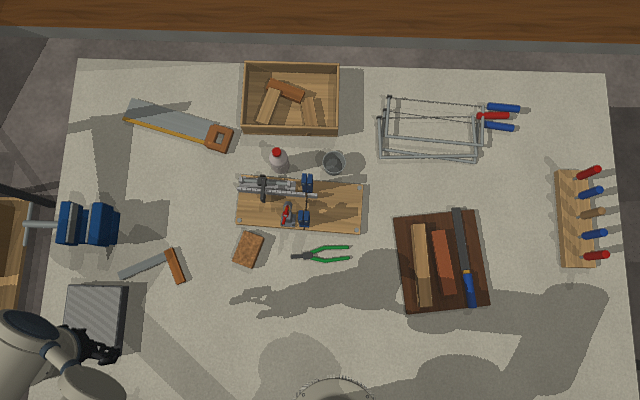

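View pics/side0.png

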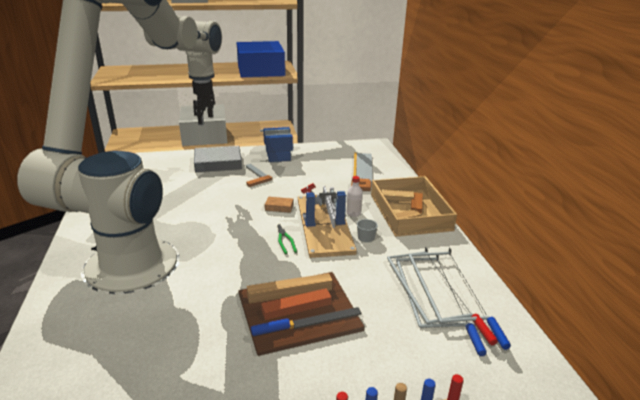

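The top view shows the mitre box at about (300,205), with its free end on the right. The batten is the leftmost item on the board, around (421,265), with the offcut at (443,262) and the rasp at (463,258). The side view confirms this layout.

```bash
cat > h.py <<'E'
import numpy as np,cv2,pickle
def ray(c,uv,z):
    T=np.array(c["camera_from_world"]);R=T[:3,:3];o=-R.T@T[:3,3]
    d=R.T@np.linalg.inv(c["mtx"])@np.array([uv[0],uv[1],1.]);return o+d*(z-o[2])/d[2]
def proj(c,p):
    T=np.array(c["camera_from_world"]);q=c["mtx"]@(T[:3,:3]@np.array(p)+T[:3,3]);return q[:2]/q[2]
E
python3 - <<'E'
import cv2,pickle,numpy as np
from h import *
d=pickle.load(open("d0.pkl","rb"));c=d["top"];im=c["img"]
a=cv2.resize(im[160:245,225:375],None,fx=5,fy=5,interpolation=cv2.INTER_CUBIC)
cv2.imwrite("pics/c1.png",a)
hsv=cv2.cvtColor(im,cv2.COLOR_BGR2HSV)
for p in[(421,250),(421,290),(443,262),(403,290),(345,205),(260,215)]:print(p,hsv[p[1],p[0]])
E
```

```text
(421, 250) [ 17 117 146]
(421, 290) [ 17 119 109]
(443, 262) [ 10 162 132]
(403, 290) [ 13 107  62]
(345, 205) [ 18 107 107]
(260, 215) [ 18 114 147]
```

View pics/c1.png

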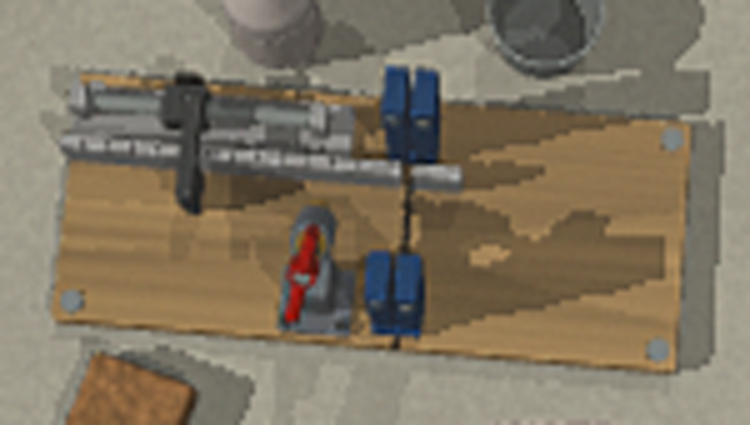

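The crop shows the bed corners at about crop px (691,122), (677,372), (52,320) and (80,75). The fence runs at row ≈165, the stop arm's end is at ≈(190,205), and the red wing is at (303,272), spanning mostly along x.

Run:
```python
from h import *
d=pickle.load(open("d0.pkl","rb"));c=d["top"];im=c["img"]
hsv=cv2.cvtColor(im,cv2.COLOR_BGR2HSV)
f=lambda x,y:(225+(x+.5)/5-.5,160+(y+.5)/5-.5)
P=[ray(c,f(*p),.02) for p in[(691,122),(677,372),(52,320),(80,75)]]
for p in P:print(p.round(4))
for i in range(4):print(np.linalg.norm(P[i]-P[(i+1)%4]).round(4))
m=cv2.inRange(hsv,(15,95,85),(21,140,255));m[:, :405]=0;m[:,440:]=0;m[:215]=0;m[315:]=0
m=cv2.morphologyEx(m,cv2.MORPH_OPEN,np.ones((3,3)))
cs=cv2.findContours(m,0,1)[0];k=max(cs,key=cv2.contourArea);b=cv2.boxPoints(cv2.minAreaRect(k));print(b)
Q=[ray(c,p,.054) for p in b]
for q in Q:print(q.round(4))
print([np.linalg.norm(Q[i]-Q[(i+1)%4]).round(4) for i in range(4)],np.mean(Q,0))
```

```text
[ 0.7076 -0.0719  0.02  ]
[ 0.5523 -0.0648  0.02  ]
[0.5733 0.3134 0.02  ]
[0.7265 0.3061 0.02  ]
0.1554
0.3788
0.1533
0.3784
[[409.62048 224.11014]
 [424.28577 222.67935]
 [432.36353 305.47665]
 [417.69824 306.90744]]
[ 0.5815 -0.208   0.054 ]
[ 0.587  -0.2514  0.054 ]
[ 0.349  -0.2701  0.054 ]
[ 0.3439 -0.2282  0.054 ]
[np.float64(0.0438), np.float64(0.2387), np.float64(0.0422), np.float64(0.2384)] [ 0.46537337 -0.23941213  0.054     ]
```

```bash
cat >> h.py <<'E'
from scipy.spatial.transform import Rotation as Ro
def down(yaw): # tool y at yaw, z down
    y=np.array([np.cos(yaw),np.sin(yaw),0]);z=np.array([0,0,-1.]);return Ro.from_matrix(np.c_[np.cross(y,z),y,z])
def rel(s,p,R):
    R0=Ro.from_rotvec(s["tcp_rot"]);return (R0.inv().apply(np.array(p)-s["tool_pos"])/.8).round(4),((R0.inv()*R).as_rotvec()/(2*np.pi)).round(4)
E
python3 - <<'E'
from h import *
from station import arm
s=arm.observe();d=pickle.load(open("d0.pkl","rb"));T=d["wrist"]["camera_from_world"]
W=np.eye(4);W[:3,:3]=Ro.from_rotvec(s["tcp_rot"]).as_matrix();W[:3,3]=s["tool_pos"]
print("cam in tool",np.linalg.inv(T@W).round(3))
print(rel(s,(.5,.1,.33),down(np.radians(-10))))
print(rel(s,(.4,-.2,.33),down(np.radians(-85.5))))
c=d["top"];f=lambda x,y:(225+(x+.5)/5-.5,160+(y+.5)/5-.5)
yb=np.array([.0527,.9986,0]);xb=np.array([.9986,-.0527,0]);o=np.array([.6399,.1207,0])
for p in[(203,205),(180,207)]:
    q=ray(c,f(*p),.058)-o;print((q@xb).round(4),(q@yb).round(4))
q=ray(c,f(303,272),.125)-o;print((q@xb).round(4),(q@yb).round(4))
E
```

```text
cam in tool [[-0.001 -0.954 -0.301  0.076]
 [ 1.    -0.001 -0.001  0.002]
 [ 0.001 -0.301  0.954 -0.07 ]
 [ 0.     0.     0.     1.   ]]
(array([-0.5224, -0.4158, -0.0329]), array([-1.000e-04,  1.000e-04,  2.121e-01]))
(array([-0.5583, -0.8094, -0.0325]), array([-1.000e-04,  2.000e-04,  4.218e-01]))
-0.0059 0.1001
-0.0082 0.1136
-0.0522 0.0312
```

Emit:
move_arm --motion '[[[-0.0522,-0.0416,-0.004],[0,0,0.02],1],[[-0.1045,-0.083,-0.008],[0,0,0.04],1],[[-0.157,-0.125,-0.012],[0,0,0.06],1],[[-0.209,-0.166,-0.016],[0,0,0.08],1],[[-0.261,-0.208,-0.02],[0,0,0.1],1],[[-0.313,-0.25,-0.024],[0,0,0.12],1],[[-0.366,-0.291,-0.028],[0,0,0.14],1],[[-0.418,-0.333,-0.033],[0,0,0.16],1],[[-0.47,-0.374,-0.033],[0,0,0.18],1],[[-0.5224,-0.4158,-0.0329],[0,0,0.2],1],[[-0.5224,-0.4158,-0.0329],[0,0,0.2121],1],[[-0.5224,-0.4158,-0.0329],[0,0,0.2121],1]]'

```text
time: 1.15
tool_pos: [0.4843, 0.1289, 0.3294]
tcp_rot: [2.413, 2.012, 0.0]
ft_force: [1.6, 1.6, -0.3]
width: 0.0854
gripper_force: 0.0
```

Run:
```python
from h import *
from station import arm,capture
s=arm.observe();print(s["time"],s["tool_pos"],s["q"].round(2))
c=capture("wrist");pickle.dump(c,open("w1.pkl","wb"));cv2.imwrite("pics/w1.png",c["img"])
print(rel(s,(.4,-.2,.33),down(np.radians(-85.5))))
```

```text
1.15 [0.48428848 0.12889925 0.32936546] [0.14 0.29 1.61 0.   1.24 0.32]
(array([-0.4234, -0.0297, -0.0008]), array([ 0.    , -0.    ,  0.2087]))
```

View pics/w1.png

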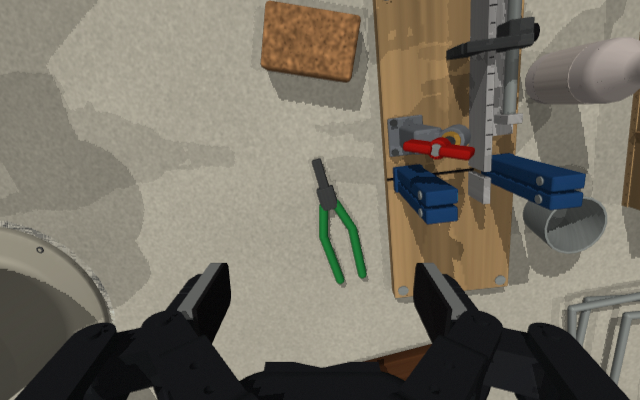

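The wrist view shows the near bed edge running from (376,0) to (393,297), with the free end at row ≈295. The wing tips are at (405,147) and (473,154), with the hub at (437,151). The stop arm tip is at about (449,53).

Run:
```python
from h import *
c=pickle.load(open("w1.pkl","rb"));t=pickle.load(open("d0.pkl","rb"))["top"]
hsv=cv2.cvtColor(c["img"],cv2.COLOR_BGR2HSV)
# near bed edge: first wooden pixel per row
E=[]
for v in list(range(5,110,5))+list(range(225,290,5)):
    r=hsv[v,360:420];k=np.where((r[:,1]>85)&(r[:,0]<25))[0]
    if len(k):E.append(ray(c,(360+k[0]-.5,v),.02)[:2])
E=np.array(E);vx,vy,x0,y0=cv2.fitLine(E.astype(np.float32),cv2.DIST_HUBER,0,.001,.001).ravel()
print("edge dir",vx,vy,x0,y0,"yaw",np.degrees(np.arctan2(vy,vx)))
# end edge: last wooden px per col
F=[]
for u in range(415,495,5):
    r=hsv[230:320,u];k=np.where((r[:,1]>85)&(r[:,0]<25))[0]
    if len(k):F.append(ray(c,(u,230+k[-1]+.5),.02)[:2])
F=np.array(F);a=cv2.fitLine(F.astype(np.float32),cv2.DIST_HUBER,0,.001,.001).ravel();print("end",a,np.degrees(np.arctan2(a[1],a[0])))
# red wing in both views
for n,cc in(("w",c),("t",t)):
    h=cv2.cvtColor(cc["img"],cv2.COLOR_BGR2HSV);m=cv2.inRange(h,(0,170,90),(6,255,255))|cv2.inRange(h,(174,170,90),(180,255,255))
    cs=[k for k in cv2.findContours(m,0,1)[0] if cv2.contourArea(k)>8]
    for k in cs:
        r=cv2.minAreaRect(k);
        print(n,cv2.contourArea(k),np.round(r[0],1),np.round(r[1],1),cv2.boxPoints(r).round(1).tolist())
d=np.array([vx,vy])*np.sign(vy);n=np.array([d[1],-d[0]])
# box origin
p=np.array([x0,y0]);e=a[2:];k=e+ (p-e)@n*n  # approx
corner=p+d*((e-p)@d)
o=corner+n*.0775+d*.19;print("origin",o,"yb",d,"xb",n)
for uv in[(449,53),(451,58),(447,48)]:
    q=ray(c,uv,.058)[:2]-o;print("stop",(q@n).round(4),(q@d).round(4))
```

```text
edge dir 0.057508625 0.998345 0.5610293 0.13419843 yaw 86.70318
end [ 0.81154925 -0.584284    0.64609754 -0.05366758] -35.752422
w 781.0 [438.5 147.5] [71.2 21.3] [[402.6000061035156, 157.0], [403.29998779296875, 135.6999969482422], [474.3999938964844, 138.10000610351562], [473.70001220703125, 159.39999389648438]]
t 143.0 [596.5 255.3] [ 7.7 25.5] [[583.2999877929688, 253.60000610351562], [608.4000244140625, 249.39999389648438], [609.7000122070312, 257.1000061035156], [584.5, 261.20001220703125]]
t 9.5 [283.6 219.7] [2.5 7.1] [[281.79998779296875, 223.0], [283.0, 216.0], [285.3999938964844, 216.39999389648438], [284.29998779296875, 223.39999389648438]]
t 15.5 [285.3 210.8] [ 4.4 10. ] [[282.6000061035156, 215.60000610351562], [283.6000061035156, 205.60000610351562], [288.0, 206.0], [287.0, 216.0]]
t 133.5 [588.4 171.8] [ 7.  26.2] [[574.9000244140625, 173.1999969482422], [599.5, 163.89999389648438], [601.9000244140625, 170.5], [577.4000244140625, 179.6999969482422]]
t 47.0 [276.  151.5] [7. 8.] [[272.0, 148.0], [280.0, 148.0], [280.0, 155.0], [272.0, 155.0]]
t 158.5 [492.5 115. ] [ 6. 31.] [[477.0, 112.0], [508.0, 112.0], [508.0, 118.0], [477.0, 118.0]]
origin [0.638823   0.13706642] yb [0.05750863 0.998345  ] xb [ 0.998345   -0.05750863]
stop -0.0131 0.0934
stop -0.0112 0.0886
stop -0.0151 0.0981
```

Run:
```python
from h import *
c=pickle.load(open("w1.pkl","rb"));cv2.imwrite("pics/c2.png",cv2.resize(c["img"][0:220,370:550],None,fx=4,fy=2.7,interpolation=cv2.INTER_CUBIC) if 0 else cv2.resize(c["img"][20:170,380:550],None,fx=4,fy=4,interpolation=cv2.INTER_CUBIC))
```

```text
(no output)
```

View pics/c2.png

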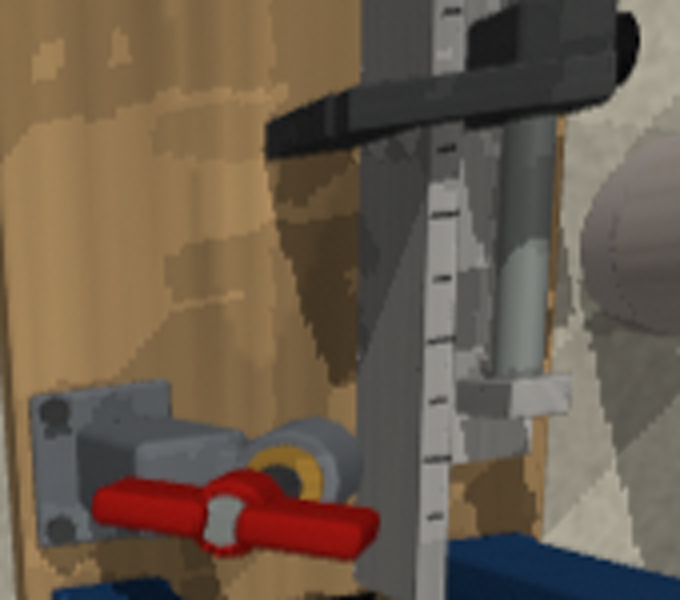

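Emit:
move_arm --motion '[[[-0.05,-0.0035,0],[0,0,0.02],1],[[-0.1,-0.007,0],[0,0,0.04],1],[[-0.15,-0.01,0],[0,0,0.06],1],[[-0.2,-0.014,0],[0,0,0.08],0.8],[[-0.25,-0.0175,0],[0,0,0.1],0.6],[[-0.3,-0.021,0],[0,0,0.12],0.6],[[-0.35,-0.0245,0],[0,0,0.14],0.6],[[-0.4,-0.028,0],[0,0,0.16],0.6],[[-0.4234,-0.0297,0],[0,0,0.18],0.6],[[-0.4234,-0.0297,0],[0,0,0.2],0.6],[[-0.4234,-0.0297,0],[0,0,0.2087],0.6],[[-0.4234,-0.0297,0],[0,0,0.2087],0.6]]'

```text
time: 2.2
tool_pos: [0.4013, -0.1989, 0.3291]
tcp_rot: [-3.139, -0.126, 0.0]
ft_force: [-0.1, 1.0, -0.2]
width: 0.0511
gripper_force: 0.0
```

Run:
```python
from h import *
from station import arm,capture
s=arm.observe();print(s["time"],s["tool_pos"],s["q"].round(2),s["width"],abs(s["qvel"]).max())
c=capture("wrist");pickle.dump(c,open("w2.pkl","wb"));cv2.imwrite("pics/w2.png",c["img"])
```

```text
2.2 [ 0.40130878 -0.19886365  0.32910455] [-0.59  0.22  1.72 -0.    1.2   0.9 ] 0.05108356814597456 0.1357040265504129
```

View pics/w2.png

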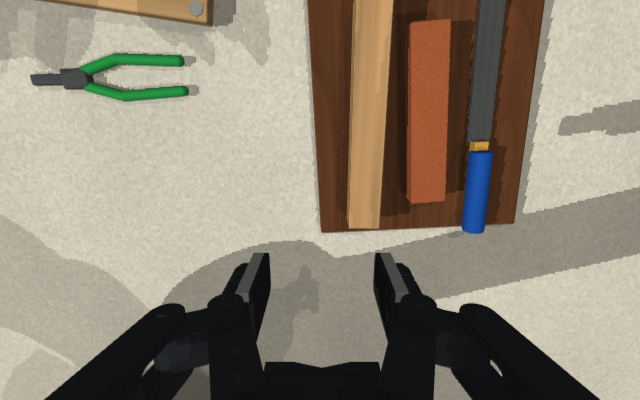

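The crop shows the stop tip corner at about (447,59.5), the wing hub at (435.4,150.7) and the wing tips at (403.5,145.5) and (474.5,152.5). In the second wrist view the batten runs along u≈350–390 with its near end at row ≈228. Next I fit the batten edges and triangulate the wing.

Run:
```python
from h import *
from station import arm
c=pickle.load(open("w2.pkl","rb"));w=pickle.load(open("w1.pkl","rb"));t=pickle.load(open("d0.pkl","rb"))["top"]
hsv=cv2.cvtColor(c["img"],cv2.COLOR_BGR2HSV)
m=cv2.inRange(hsv,(13,60,110),(25,200,255));m[:,:335]=0;m[:,405:]=0;m[240:]=0
L=[];R=[]
for v in range(10,205,8):
    k=np.where(m[v]>0)[0]; 
    if len(k)>10: R.append(ray(c,(k[-1]+.5,v),.054)[:2]);L.append(ray(c,(k[0]-.5,v),.018)[:2])
for n,A in(("L",L),("R",R)):
    A=np.array(A);f=cv2.fitLine(A.astype(np.float32),cv2.DIST_HUBER,0,.001,.001).ravel();f[:2]*=np.sign(f[0])
    print(n,f,np.degrees(np.arctan2(f[1],f[0])),"y at x=.45:",f[3]+(.45-f[2])*f[1]/f[0])
N=[]
for u in range(352,378,4):
    k=np.where(m[:,u]>0)[0];N.append((u,k[-1]))
print(N); print("near end z.054",ray(c,(372,[b for a,b in N][-2]+.5),.054),"z.018",ray(c,(355,N[1][1]+.5),.018))
# top view far end / near end
def rays(cc,uv):
    T=cc["camera_from_world"];Rm=T[:3,:3];return -Rm.T@T[:3,3],Rm.T@np.linalg.inv(cc["mtx"])@np.array([*uv,1.])
def tri(a,b):
    o1,d1=rays(w,a);o2,d2=rays(t,b);s=np.linalg.lstsq(np.c_[d1,-d2],o2-o1,rcond=None)[0]
    p,q=o1+d1*s[0],o2+d2*s[1];return (p+q)/2,np.linalg.norm(p-q)
f=lambda x,y:(225+(x+.5)/5-.5,160+(y+.5)/5-.5)
for a,b in[((435.4,150.7),f(302,277)),((403.5,145.5),f(292,320)),((474.5,152.5),f(315,228))]:print("wing",tri(a,b))
for uv in [(395,296),(505,289)]:print("bedcorner w1",ray(w,uv,.02))
print("stop",ray(w,(447,59.5),.058),ray(w,(447,59.5),.018))
```

```text
L [ 0.99727875  0.07372282  0.48206604 -0.2235905 ] 4.2278423 y at x=.45: -0.22596094
R [ 0.9970727   0.07645941  0.48357275 -0.25888628] 4.3850813 y at x=.45: -0.26146078
[(352, np.int64(228)), (356, np.int64(228)), (360, np.int64(228)), (364, np.int64(230)), (368, np.int64(228)), (372, np.int64(228)), (376, np.int64(230))]
near end z.054 [ 0.34688686 -0.26141314  0.054     ] z.018 [ 0.33129625 -0.24682039  0.018     ]
wing (array([0.58435572, 0.15393385, 0.13894614]), np.float64(0.00025343854092460956))
wing (array([0.56297445, 0.1599218 , 0.12147996]), np.float64(0.0006368634705082439))
wing (array([0.61129467, 0.14794115, 0.14708181]), np.float64(0.0021740769406121607))
bedcorner w1 [ 0.55365678 -0.05996013  0.02      ]
bedcorner w1 [ 0.7031995  -0.07617012  0.02      ]
stop [0.6287838  0.22551854 0.058     ] [0.64394618 0.22782239 0.018     ]
```

Run:
```python
from h import *
from station import arm
s=arm.observe();print(s["tool_pos"])
R=down(np.radians(-85.7))
for z in(.2,.092):print(rel(s,(.3867,-.2485,z),R))
```

```text
[ 0.40143603 -0.19854823  0.32915007]
(array([-0.0237,  0.0607,  0.1614]), array([-0.    ,  0.    ,  0.0017]))
(array([-0.0237,  0.0607,  0.2964]), array([-0.    ,  0.    ,  0.0017]))
```

Emit:
move_arm --motion '[[[-0.012,0.03,0.04],[0,0,0.0017],0.56],[[-0.0237,0.0607,0.08],[0,0,0.0017],0.56],[[-0.0237,0.0607,0.12],[0,0,0.0017],0.56],[[-0.0237,0.0607,0.16],[0,0,0.0017],0.56],[[-0.0237,0.0607,0.2],[0,0,0.0017],0.56],[[-0.0237,0.0607,0.23],[0,0,0.0017],0.56],[[-0.0237,0.0607,0.255],[0,0,0.0017],0.56],[[-0.0237,0.0607,0.275],[0,0,0.0017],0.56],[[-0.0237,0.0607,0.287],[0,0,0.0017],0.56],[[-0.0237,0.0607,0.2964],[0,0,0.0017],0.56],[[-0.0237,0.0607,0.2964],[0,0,0.0017],0.56],[[-0.0237,0.0607,0.2964],[0,0,0.0017],0.3]]' --grip_force 60

```text
time: 3.25
tool_pos: [0.3869, -0.2483, 0.0922]
tcp_rot: [-3.139, -0.119, 0.0]
ft_force: [-0.4, -0.2, 0.7]
width: 0.0372
gripper_force: 0.4
```

Emit:
move_arm --motion '[[[0,0,0],[0,0,0],0.2],[[0,0,0],[0,0,0],0.2],[[0,0,0],[0,0,0],0.2],[[0,0,0],[0,0,0],0.2],[[0,0,-0.02],[0,0,0],0.2],[[0,0,-0.06],[0,0,0],0.2],[[0,0,-0.11],[0,0,0],0.2],[[0,0,-0.16],[0,0,0],0.2],[[0,0,-0.2],[0,0,0],0.2],[[0,0,-0.23],[0,0,0],0.2],[[0,0,-0.23],[0,0,0],0.2],[[0,0,-0.23],[0,0,0],0.2]]'

```text
time: 4.25
tool_pos: [0.387, -0.2487, 0.2773]
tcp_rot: [3.137, 0.117, 0.003]
ft_force: [-1.0, -0.1, -2.0]
width: 0.0356
gripper_force: 60.4
```

Run:
```python
from h import *
from station import arm,capture
s=arm.observe();print(s["time"],s["tool_pos"],s["tcp_rot"],s["ft_force"],s["moment"],s["width"],s["q"].round(2))
c=capture("wrist");pickle.dump(c,open("w3.pkl","wb"));cv2.imwrite("pics/w3.png",c["img"])
c=capture("side");pickle.dump(c,open("s3.pkl","wb"));
cv2.imwrite("pics/m3.png",np.hstack([cv2.resize(pickle.load(open("w3.pkl","rb"))["img"],(400,250)),cv2.resize(c["img"][100:350,120:380],(260,250))]))
```

```text
4.25 [ 0.38699854 -0.24866351  0.27727109] [3.13737649 0.1165787  0.00346772] [-0.97780342 -0.11586973 -1.97857318] [0.03822998 0.1278323  0.00105072] 0.0356274757597815 [-0.7   0.3   1.77 -0.    1.07  0.8 ]
```

View pics/m3.png

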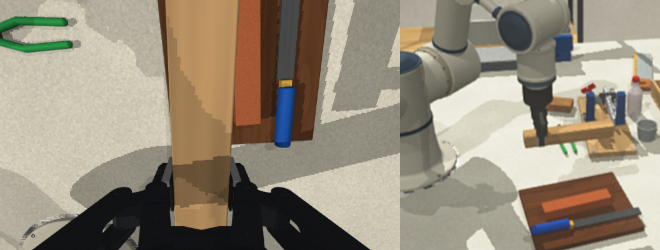

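The batten is held and the offcut and rasp haven't moved. I'm carrying it over the box with a hover first.

```bash
cat >> h.py <<'E'
a_=np.radians(-3.2);XB=np.array([np.cos(a_),np.sin(a_),0]);YB=np.array([-np.sin(a_),np.cos(a_),0]);OB=np.array([.639,.121,0])
def box(x,y,z):return OB+XB*x+YB*y+np.array([0,0,z])
E
python3 - <<'E'
from h import *
from station import arm
s=arm.observe();R=down(np.radians(-3.2))
print(rel(s,box(-.004,-.205,.24),R))
E
```

```text
(array([ 0.311 , -0.1833,  0.0441]), array([-2.000e-04,  0.000e+00, -2.293e-01]))
```

Emit:
move_arm --motion '[[[0.026,-0.015,0.004],[0,0,-0.0185],0.2],[[0.052,-0.03,0.008],[0,0,-0.037],0.2],[[0.078,-0.046,0.012],[0,0,-0.0555],0.2],[[0.104,-0.061,0.016],[0,0,-0.074],0.2],[[0.13,-0.076,0.02],[0,0,-0.0925],0.2],[[0.156,-0.092,0.024],[0,0,-0.111],0.2],[[0.182,-0.107,0.028],[0,0,-0.1295],0.2],[[0.208,-0.122,0.032],[0,0,-0.148],0.2],[[0.234,-0.138,0.036],[0,0,-0.1665],0.2],[[0.26,-0.153,0.04],[0,0,-0.185],0.2],[[0.286,-0.168,0.0441],[0,0,-0.2035],0.2],[[0.311,-0.1833,0.0441],[0,0,-0.222],0.2]]'

```text
time: 5.35
tool_pos: [0.6241, -0.0828, 0.2381]
tcp_rot: [-2.323, -2.11, 0.004]
ft_force: [-0.4, -0.0, -2.2]
width: 0.0353
gripper_force: 60.5
```

Run:
```python
from h import *
from station import arm
s=arm.observe();R=down(np.radians(-3.2));print(s["tool_pos"])
print(rel(s,box(-.004,-.205,.16),R),rel(s,box(-.004,-.205,.13),R))
```

```text
[ 0.62414303 -0.08281315  0.23807029]
(array([-0.0009, -0.0003,  0.0976]), array([-0.0006, -0.0001, -0.0064])) (array([-9.000e-04, -1.000e-04,  1.351e-01]), array([-0.0006, -0.0001, -0.0064]))
```

Emit:
move_arm --motion '[[[-0.0009,-0.0002,0.03],[0,0,-0.0064],0.2],[[-0.0009,-0.0002,0.06],[0,0,-0.0064],0.2],[[-0.0009,-0.0002,0.09],[0,0,-0.0064],0.2],[[-0.0009,-0.0002,0.108],[0,0,-0.0064],0.2],[[-0.0009,-0.0002,0.1164],[0,0,-0.0064],0.2],[[-0.0009,-0.0002,0.1164],[0,0,-0.0064],0.2]]'

```text
time: 5.85
tool_pos: [0.6226, -0.0843, 0.145]
tcp_rot: [-2.286, -2.149, 0.004]
ft_force: [-1.2, 0.7, -1.0]
width: 0.035
gripper_force: 60.3
```

Run:
```python
from h import *
from station import arm,capture
s=arm.observe();print(s["time"],s["tool_pos"],s["ft_force"])
c=capture("wrist");pickle.dump(c,open("w4.pkl","wb"));cv2.imwrite("pics/w4.png",c["img"])
c=capture("top");pickle.dump(c,open("t4.pkl","wb"))
```

```text
5.85 [ 0.62255023 -0.08426757  0.14495596] [-1.23531166  0.65944733 -1.0190979 ]
```

View pics/w4.png

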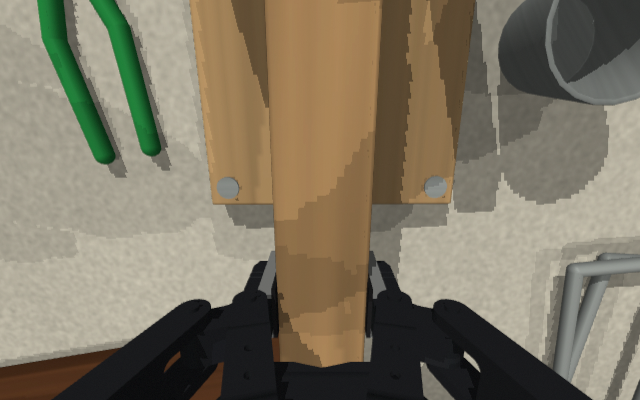

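The wrist view shows the bed's free-end corners at (213,204) and (451,205), and side edges running from (190,0) on the left and (474,0) on the right. The batten's top edges run from (265,0) to (277,300) and from (381,0) to (367,300). These pixels are enough to refine the box pose.

Run:
```python
from h import *
c=pickle.load(open("w4.pkl","rb"));g=cv2.GaussianBlur(cv2.cvtColor(c["img"],cv2.COLOR_BGR2HSV),(3,3),0)
P={k:ray(c,v,.02) for k,v in dict(a=(212.5,204.5),b=(451.5,205),c=(190,0),d=(474,0)).items()}
for k,v in P.items():print(k,v.round(4))
print("w",np.linalg.norm(P['a']-P['b']),np.linalg.norm(P['c']-P['d']))
m1=(P['a']+P['b'])/2;m2=(P['c']+P['d'])/2;d=m2-m1;d/=np.linalg.norm(d)
print("box yaw",np.degrees(np.arctan2(-d[0],d[1])),"end-edge yaw",np.degrees(np.arctan2(*(P['b']-P['a'])[[1,0]])),"origin",m1+d*.19)
for z in(.105,.107):
    Q=[ray(c,v,z) for v in[(265,0),(277,300),(381,0),(367,300)]]
    n=(Q[0]+Q[2])/2;f=(Q[1]+Q[3])/2;e=n-f
    print(z,"widths",np.linalg.norm(Q[0]-Q[2]),np.linalg.norm(Q[1]-Q[3]),"yaw",np.degrees(np.arctan2(-e[0],e[1])),n.round(4),f.round(4))
```

```text
a [ 0.5539 -0.0628  0.02  ]
b [ 0.7076 -0.0725  0.02  ]
c [0.5609 0.0519 0.02  ]
d [0.7126 0.0422 0.02  ]
w 0.15403220175771992 0.15198355637508984
box yaw -3.010220749074907 end-edge yaw -3.6196125582648246 origin [0.64072954 0.12206013 0.02      ]
0.105 widths 0.034979767776072986 0.03612001836192571 yaw -3.728558887018056 [0.6307 0.0239 0.105 ] [ 0.6239 -0.0806  0.105 ]
0.107 widths 0.03434180797427011 0.035461262709149316 yaw -3.728558887018035 [0.6307 0.0234 0.107 ] [ 0.624  -0.0793  0.107 ]
```

```bash
sed -i 's/OB=np.array(.*)$/OB=np.array([.6402,.122,0])/' h.py
python3 - <<'E'
from h import *
from station import arm
s=arm.observe();R=down(np.radians(-3.2))
print(rel(s,box(-.004,-.205,.0940),R))
E
```

```text
(array([0.0027, 0.0011, 0.067 ]), array([-0.0001, -0.    , -0.0009]))
```

```bash
grep OB h.py
python3 - <<'E'
from h import *
from station import arm
s=arm.observe();print(s["time"],s["tool_pos"],s["tcp_rot"],s["qvel"].round(3),s["ft_force"])
E
```

```text
a_=np.radians(-3.2);XB=np.array([np.cos(a_),np.sin(a_),0]);YB=np.array([-np.sin(a_),np.cos(a_),0]);OB=np.array([.6402,.122,0])
def box(x,y,z):return OB+XB*x+YB*y+np.array([0,0,z])
5.95 [ 0.62379332 -0.08455195  0.14758052] [-2.28844596e+00 -2.15159927e+00  5.51627526e-04] [-0.001 -0.023 -0.015 -0.001  0.002 -0.003] [-0.63235452 -0.75095186 -1.14015088]
```

Emit:
move_arm --motion '[[[0.0013,0.0005,0.02],[0,0,-0.0009],0.2],[[0.0027,0.0011,0.035],[0,0,-0.0009],0.2],[[0.0027,0.0011,0.045],[0,0,-0.0009],0.2],[[0.0027,0.0011,0.053],[0,0,-0.0009],0.2],[[0.0027,0.0011,0.059],[0,0,-0.0009],0.2],[[0.0027,0.0011,0.063],[0,0,-0.0009],0.2],[[0.0027,0.0011,0.0655],[0,0,-0.0009],0.2],[[0.0027,0.0011,0.0665],[0,0,-0.0009],0.2],[[0.0027,0.0011,0.0665],[0,0,-0.0009],0.2],[[0.0027,0.0011,0.0665],[0,0,-0.0009],0.2]]'

```text
time: 6.78
tool_pos: [0.625, -0.0825, 0.0948]
tcp_rot: [2.282, 2.158, 0.0]
ft_force: [0.2, -1.1, -2.0]
width: 0.0354
gripper_force: 60.6
```

Run:
```python
from h import *
from station import arm,capture
s=arm.observe();print(s["time"],s["tool_pos"],s["ft_force"],s["moment"])
R=down(np.radians(-3.2));print(rel(s,box(-.0035,-.105,.0940),R))
c=capture("wrist");pickle.dump(c,open("w5.pkl","wb"));cv2.imwrite("pics/w5.png",c["img"])
cs=capture("side");T=cs["img"][170:270,270:380];cv2.imwrite("pics/w5.png",np.hstack([c["img"][:,:],cv2.resize(T,(160,400))]))
```

```text
6.7833 [ 0.62498007 -0.08246854  0.09482186] [ 0.2342676  -1.14962586 -1.95759789] [-0.15034413  0.0399014  -0.0070221 ]
(array([0.125 , 0.0003, 0.001 ]), array([ 0.0001,  0.    , -0.    ]))
```

View pics/w5.png

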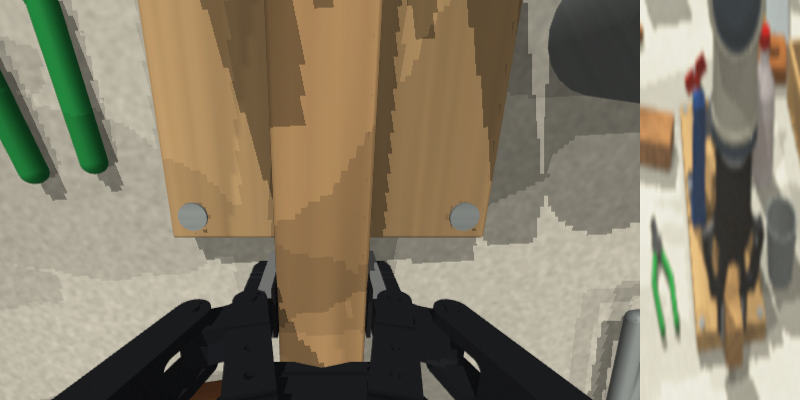

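The batten sits centred over the bed and isn't touching the fence. I'll lower the last millimetre, then slide it.

Emit:
move_arm --motion '[[[0,0,0.0007],[0,0,0],0.2],[[0,0,0.0014],[0,0,0],0.2],[[0,0,0.0014],[0,0,0],0.2],[[0,0,0.0014],[0,0,0],0.2]]'

```text
time: 7.22
tool_pos: [0.625, -0.0825, 0.0944]
tcp_rot: [2.282, 2.158, 0.001]
ft_force: [-3.3, -0.4, 14.0]
width: 0.035
gripper_force: 62.5
```

Run:
```python
from h import *
from station import arm,capture
s=arm.observe();print(s["time"],s["tool_pos"],s["ft_force"],s["moment"])
R=down(np.radians(-3.2));print(rel(s,box(-.0035,-.107,.0938),R))
```

```text
7.2167 [ 0.62499381 -0.08250374  0.09440058] [-3.34656782 -0.3737903  14.04052221] [0.15705655 0.72889541 0.05671751]
(array([0.1225, 0.0003, 0.0007]), array([ 0.0001,  0.    , -0.    ]))
```

Emit:
move_arm --motion '[[[0.006,0,-0.0006],[0,0,0],0.2],[[0.018,0,-0.0006],[0,0,0],0.2],[[0.032,0,-0.0006],[0,0,0],0.2],[[0.046,0,-0.0006],[0,0,0],0.2],[[0.06,0,-0.0006],[0,0,0],0.2],[[0.074,0,-0.0006],[0,0,0],0.2],[[0.086,0,-0.0006],[0,0,0],0.2],[[0.096,0,-0.0006],[0,0,0],0.2],[[0.105,0,-0.0006],[0,0,0],0.2],[[0.112,0,-0.0006],[0,0,0],0.2],[[0.112,0,-0.0006],[0,0,0],0.2],[[0.112,0,-0.0006],[0,0,0],0.2]]' --grip_force 45

```text
time: 8.22
tool_pos: [0.6303, 0.0083, 0.0945]
tcp_rot: [2.282, 2.159, 0.002]
ft_force: [-0.1, 6.1, 7.5]
width: 0.0352
gripper_force: 61.7
```

Run:
```python
from h import *
from station import arm,capture
s=arm.observe();print(s["time"],s["tool_pos"],s["ft_force"],s["moment"])
c=capture("top");w=capture("wrist");pickle.dump((c,w),open("t6.pkl","wb"))
a=cv2.resize(c["img"][160:245,225:375],None,fx=4,fy=4,interpolation=cv2.INTER_CUBIC)
cv2.imwrite("pics/c6.png",np.vstack([a,cv2.resize(w["img"],(416,260)).repeat(1,0) if 0 else np.hstack([cv2.resize(w["img"],(384,240)),np.zeros((240,216,3),np.uint8)])]))
```

```text
8.2167 [0.63030648 0.00827211 0.09448581] [-0.14146316  6.06311793  7.53143232] [ 0.84543916  0.07598534 -0.01134428]
```

View pics/c6.png

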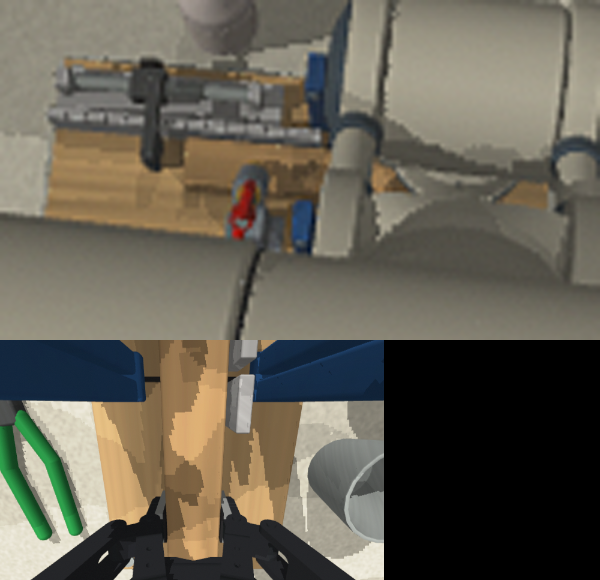

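The top crop shows the batten's end about 15 mm short of the stop. The wrist part shows a small gap to the fence stub. I'll close on the stop slowly, then press to the fence.

Emit:
move_arm --motion '[[[0.003,0.001,0],[0,0,0],0.2],[[0.006,0.002,0],[0,0,0],0.2],[[0.009,0.003,0],[0,0,0],0.2],[[0.011,0.0037,0],[0,0,0],0.2],[[0.0125,0.0037,0],[0,0,0],0.2],[[0.0125,0.0037,0],[0,0,0],0.2]]' --grip_force 30

```text
time: 8.82
tool_pos: [0.6338, 0.0171, 0.0945]
tcp_rot: [2.281, 2.158, 0.001]
ft_force: [-1.3, -3.4, 7.9]
width: 0.0354
gripper_force: 61.6
```

```bash
cat > look.py <<'E'
from h import *
from station import arm,capture
s=arm.observe();R=Ro.from_rotvec(s["tcp_rot"]);print(s["time"],s["tool_pos"],"Ftool",R.inv().apply(s["ft_force"]).round(1),"M",R.inv().apply(s["moment"]).round(2),s["width"],s["gripper_force"])
w=capture("wrist")
# batten right top edge to stub: measure batten top edges (z=.056)
g=w["img"]
import sys
d=s["tool_pos"]-OB;print("tool box x,y",(d@XB).round(4),(d@YB).round(4))
E
python3 look.py
```

```text
8.8167 [0.63377899 0.01711727 0.09448073] Ftool [-3.5 -1.1 -7.9] M [ 0.14 -0.51 -0.09] 0.03535712713652438 61.63833975791931
tool box x,y -0.0006 -0.1051
```

Emit:
move_arm --motion '[[[0.001,0.0005,0],[0,0,0],0.18],[[0.002,0.001,0],[0,0,0],0.18],[[0.003,0.0015,0],[0,0,0],0.18],[[0.004,0.002,0],[0,0,0],0.18],[[0.004,0.002,0],[0,0,0],0.18]]' --grip_force 25

```text
time: 9.28
tool_pos: [0.6354, 0.02, 0.0945]
tcp_rot: [2.282, 2.158, 0.0]
ft_force: [-1.7, -5.6, 9.0]
width: 0.0353
gripper_force: 61.7
```

```bash
python3 look.py
```

```text
9.2833 [0.63535582 0.0200192  0.09447289] Ftool [-5.7 -1.4 -9. ] M [ 0.38 -0.78 -0.1 ] 0.03526632350766897 61.731956005096436
tool box x,y 0.0009 -0.1021
```

Emit:
move_arm --motion '[[[0.001,0.0005,-0.0005],[0,0,0],0.18],[[0.002,0.001,-0.0005],[0,0,0],0.18],[[0.003,0.0015,-0.0005],[0,0,0],0.18],[[0.003,0.0015,-0.0005],[0,0,0],0.18]]'

```text
time: 9.67
tool_pos: [0.6363, 0.0224, 0.0944]
tcp_rot: [2.282, 2.159, -0.001]
ft_force: [-3.4, -5.6, 6.8]
width: 0.0355
gripper_force: 61.5
```

```bash
python3 look.py
```

```text
9.6667 [0.63630765 0.02238773 0.09443961] Ftool [-5.7 -3.1 -6.8] M [ 0.36 -0.76 -0.45] 0.03548063952585813 61.46193265914917
tool box x,y 0.0017 -0.0997
```

Emit:
move_arm --motion '[[[0.001,0,0],[0,0,0],0.18],[[0.002,0,0],[0,0,0],0.18],[[0.0025,0,0],[0,0,0],0.18],[[0.0025,0,0],[0,0,0],0.18]]'

```text
time: 10.05
tool_pos: [0.6364, 0.0242, 0.0945]
tcp_rot: [2.282, 2.159, -0.001]
ft_force: [-3.3, -6.1, 6.6]
width: 0.0352
gripper_force: 61.4
```

```bash
python3 look.py
python3 - <<'E'
from h import *
from station import capture
c=capture("top");w=capture("wrist");pickle.dump((c,w),open("t7.pkl","wb"))
a=cv2.resize(c["img"][165:225,225:305],None,fx=7,fy=7,interpolation=cv2.INTER_CUBIC);b=w["img"][0:160,200:460]
b=cv2.resize(b,(240*1,148)) if 0 else cv2.resize(b,(240,148))
cv2.imwrite("pics/c7.png",np.hstack([a,np.vstack([b,np.zeros((420-148,240,3),np.uint8)])]))
E
```

```text
10.05 [0.63643562 0.02424483 0.09446093] Ftool [-6.3 -3.  -6.6] M [ 0.35 -0.86 -0.51] 0.035238010246799845 61.433340311050415
tool box x,y 0.0017 -0.0978
```

View pics/c7.png

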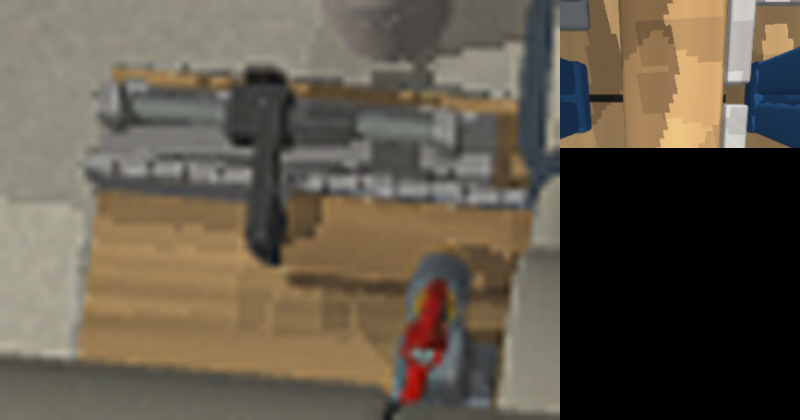

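The batten's end is at crop x ≈ 290 and the stop's face at ≈ 282, so a few mm remain. The wrist part shows the batten on the fence line.

Emit:
move_arm --motion '[[[0.001,0,0],[0,0,0],0.18],[[0.002,0,0],[0,0,0],0.18],[[0.0025,0,0],[0,0,0],0.18],[[0.0025,0,0],[0,0,0],0.18]]'

```text
time: 10.53
tool_pos: [0.6365, 0.0263, 0.0945]
tcp_rot: [2.282, 2.159, -0.001]
ft_force: [-3.2, -5.9, 6.3]
width: 0.0354
gripper_force: 61.4
```

```bash
python3 look.py
```

```text
10.5333 [0.63653233 0.02626021 0.09447668] Ftool [-6.  -2.9 -6.3] M [ 0.36 -0.86 -0.54] 0.035433388073185954 61.436201333999634
tool box x,y 0.0017 -0.0958
```

Emit:
move_arm --motion '[[[0.001,0,0],[0,0,0],0.18],[[0.0015,0,0],[0,0,0],0.18],[[0.0015,0,0],[0,0,0],0.18]]'

```text
time: 10.83
tool_pos: [0.6366, 0.0274, 0.0945]
tcp_rot: [2.282, 2.159, -0.001]
ft_force: [-2.3, -6.3, 5.6]
width: 0.0354
gripper_force: 61.4
```

```bash
python3 look.py
```

```text
10.8333 [0.63660028 0.02742402 0.09449442] Ftool [-6.4 -2.  -5.6] M [ 0.33 -0.83 -0.52] 0.035387828073638106 61.43519639968872
tool box x,y 0.0017 -0.0946
```

Emit:
move_arm --motion '[[[0.001,0,0],[0,0,0],0.18],[[0.0015,0,0],[0,0,0],0.18],[[0.0015,0,0],[0,0,0],0.18]]'

```text
time: 11.13
tool_pos: [0.6367, 0.0286, 0.0945]
tcp_rot: [2.282, 2.159, -0.001]
ft_force: [-4.2, -6.5, 6.6]
width: 0.0353
gripper_force: 61.4
```

```bash
python3 look.py
```

```text
11.1333 [0.6366522  0.02861509 0.09445151] Ftool [-6.7 -3.8 -6.6] M [ 0.34 -0.9  -0.46] 0.035269500500429846 61.43563270568848
tool box x,y 0.0017 -0.0934
```

Emit:
move_arm --motion '[[[0.001,0,0],[0,0,0],0.18],[[0.0015,0,0],[0,0,0],0.18],[[0.0015,0,0],[0,0,0],0.18]]'

```text
time: 11.43
tool_pos: [0.6367, 0.0289, 0.0945]
tcp_rot: [2.281, 2.158, -0.002]
ft_force: [-4.6, -16.7, 6.1]
width: 0.0353
gripper_force: 61.4
```

```bash
python3 look.py;python3 - <<'E'
from h import *
from station import capture
c=capture("top");a0=pickle.load(open("d0.pkl","rb"))["top"]["img"][165:225,225:305];a=c["img"][165:225,225:305]
f=lambda x:cv2.resize(x,None,fx=5,fy=5,interpolation=cv2.INTER_NEAREST)
cv2.imwrite("pics/c8.png",np.hstack([f(a0),f(a)]))
for v in(193,196,199):print(a0[v-165,30:52].mean(1).astype(int),a[v-165,30:52].mean(1).astype(int))
E
```

```text
11.4333 [0.63672533 0.02886381 0.09448658] Ftool [-17.   -3.7  -6.1] M [ 0.36 -2.3  -0.58] 0.03532981518072822 61.43778383731842
tool box x,y 0.0017 -0.0932
[90 87 80 80 83 71 61 65 61 43 88 88 70 67 68 66 68 71 69 69 89 94] [ 89  88  82  82  86  72  57  59  55  44  79  75  71  70  70  66 100 102
 109  97  97  99]
[116 117 100  99 105  74  64  69  50  37  42  80  80  76  75  75  62  59
  60  60  61  64] [103 102 103 102 109  73  59  61  42  60  74  73  74  74  70  69 109 109
 110 111 111 110]
[118 119 120 121 124  76  57  60  39  31  68  85  84  81  83  84  66  63
  67  64  60  59] [123 125 122 123 112  70  53  53  35  66  65  62  97  99  96 101  99 100
 100 100 101 101]
```

View pics/c8.png

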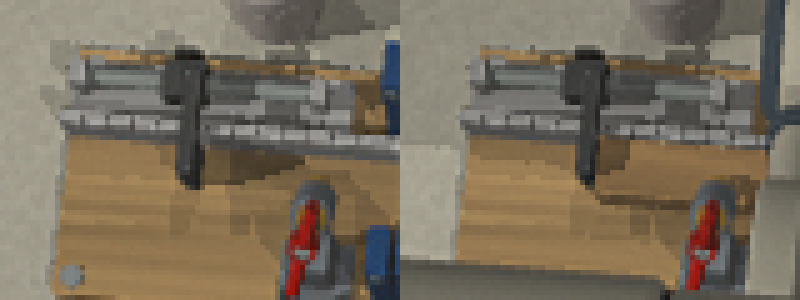

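Force rose to 17 N while the TCP stalled, and the stop hasn't moved in the image, so the batten is touching the stop. Now I square it to the fence.

Emit:
move_arm --motion '[[[-0.0003,0.0004,0],[0,0,-0.0005],0.18],[[-0.0003,0.0008,0],[0,0,-0.001],0.18],[[-0.0003,0.0012,0],[0,0,-0.001],0.18],[[-0.0003,0.0012,0],[0,0,-0.001],0.18]]'

```text
time: 11.87
tool_pos: [0.6371, 0.0288, 0.0945]
tcp_rot: [-2.276, -2.165, 0.003]
ft_force: [-7.6, -14.2, 10.6]
width: 0.0356
gripper_force: 62.1
```

```bash
python3 look.py
```

```text
11.8667 [0.63708036 0.02881439 0.09446395] Ftool [-14.6  -6.9 -10.6] M [ 0.81 -2.01  0.22] 0.035615597286621566 62.0744526386261
tool box x,y 0.0021 -0.0932
```

Both sides of the fence now bear, because the moment changed sign. Release and rise.

Emit:
move_arm --motion '[[[-0.0003,0,0],[0,0,0],0.5],[[-0.0003,0,0],[0,0,0],0.56],[[-0.0003,0,0],[0,0,0],0.56],[[-0.0003,0,0],[0,0,0],0.56],[[0,0,-0.01],[0,0,0],0.56],[[0,0,-0.04],[0,0,0],0.56],[[0,0,-0.08],[0,0,0],0.56],[[-0.03,0,-0.12],[0,0,0],0.56],[[-0.07,0,-0.16],[0,0,0],0.56],[[-0.1,-0.04,-0.2],[0,0,0],0.56],[[-0.1,-0.08,-0.22],[0,0,0],0.56],[[-0.1,-0.08,-0.22],[0,0,0],0.56]]'

```text
time: 12.92
tool_pos: [0.5667, -0.0482, 0.2743]
tcp_rot: [2.276, 2.163, 0.002]
ft_force: [3.3, 0.7, 1.3]
width: 0.048
gripper_force: 0.0
```

Run:
```python
from h import *
from station import arm,capture
s=arm.observe();print(s["time"],s["tool_pos"],s["q"].round(2),s["width"],s["ft_force"].round(1))
c=capture("top");w=capture("wrist");pickle.dump((c,w),open("t9.pkl","wb"))
cv2.imwrite("pics/w9.png",w["img"])
# batten end/fence via top mask
a=(c["img"][165:240,225:375]);cv2.imwrite("pics/c9.png",np.vstack([cv2.resize(a,(600,300),interpolation=cv2.INTER_CUBIC),cv2.resize(w["img"],(480,300))[:, :].copy() if 0 else cv2.copyMakeBorder(cv2.resize(w["img"],(480,300)),0,0,0,120,0)]))
```

```text
12.9167 [ 0.56670183 -0.04818035  0.27431996] [-0.19  0.44  1.53 -0.    1.17 -0.14] 0.04803090228421538 [3.3 0.7 1.3]
```

View pics/c9.png

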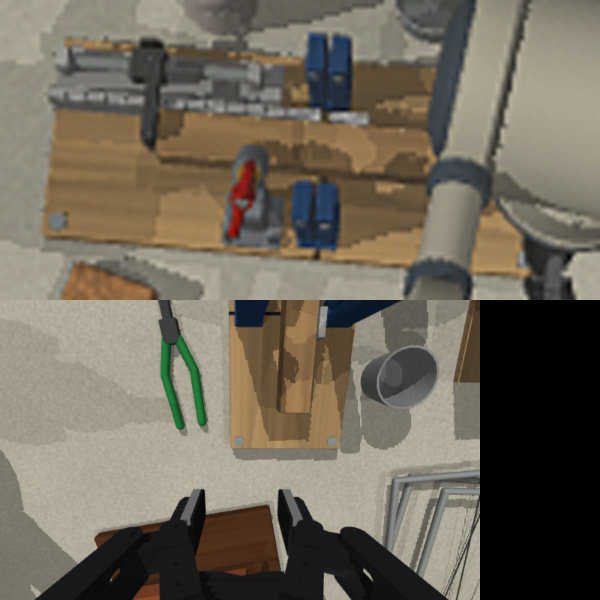

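The top view shows the batten on the fence line with its end at the stop tip (150,148). The wrist view shows it straight on the bed. I have now viewed 13 pictures, more than the 10 allowed, so from here I work from numbers only. Next is the wing.

```bash
cat >> h.py <<'E'
def b2w(v):return XB*v[0]+YB*v[1]+np.array([0,0,v[2]])
s35,c35=np.sin(np.radians(35)),np.cos(np.radians(35))
AX=b2w([-s35,0,c35]);U=b2w([c35,0,s35])
def wing(L,th,y=.0295): # th: rad clockwise from u
    sp=np.cos(th)*U-np.sin(th)*YB; x=-sp; z=-AX
    return box(-.006,y,.0655)+AX*(L+.054),Ro.from_matrix(np.c_[x,np.cross(z,x),z])
E
python3 - <<'E'
from h import *
from station import arm
s=arm.observe()
print(s["tool_pos"]);p,R=wing(.17,.17);print(p,rel(s,p,R))
E
```

```text
[ 0.56922214 -0.04736366  0.27218219]
[0.5075753  0.15896094 0.24899006] (array([ 0.2537, -0.09  ,  0.0287]), array([-0.0801, -0.0678, -0.2147]))
```

Emit:
move_arm --motion '[[[0.02,-0.03,0.0],[-0.0065,-0.0055,-0.0176],0.28],[[0.043,-0.05,0.0],[-0.013,-0.011,-0.0352],0.28],[[0.066,-0.07,0.0],[-0.0196,-0.0165,-0.0528],0.28],[[0.09,-0.09,0.0],[-0.0262,-0.022,-0.07],0.28],[[0.115,-0.09,0.005],[-0.0328,-0.0277,-0.088],0.28],[[0.14,-0.09,0.01],[-0.0394,-0.0333,-0.1055],0.28],[[0.165,-0.09,0.015],[-0.046,-0.0389,-0.1232],0.28],[[0.19,-0.09,0.02],[-0.0526,-0.0445,-0.141],0.28],[[0.21,-0.09,0.0287],[-0.0591,-0.05,-0.1585],0.28],[[0.23,-0.09,0.0287],[-0.0657,-0.0556,-0.176],0.28],[[0.2537,-0.09,0.0287],[-0.0723,-0.0612,-0.194],0.28],[[0.2537,-0.09,0.0287],[-0.0801,-0.0678,-0.2147],0.28]]'

```text
time: 14.02
tool_pos: [0.5089, 0.1629, 0.2469]
tcp_rot: [0.299, 2.521, 0.049]
ft_force: [1.0, -1.1, 0.3]
width: 0.0237
gripper_force: 0.0
```

Emit:
move_arm --motion '[[[0,0,0],[0,0,0],0.28],[[0,0,0],[0,0,0],0.28]]'

```text
time: 14.18
tool_pos: [0.5081, 0.1593, 0.2466]
tcp_rot: [0.315, 2.524, 0.045]
ft_force: [-0.1, 0.2, 0.2]
width: 0.0239
gripper_force: 0.0
```

Run:
```python
from h import *
from station import arm,capture
s=arm.observe();print(s["time"],s["tool_pos"],s["q"].round(2),s["width"])
w=capture("wrist");pickle.dump(w,open("w10.pkl","wb"))
h=cv2.cvtColor(w["img"],cv2.COLOR_BGR2HSV);m=cv2.inRange(h,(0,150,60),(7,255,255))|cv2.inRange(h,(173,150,60),(180,255,255))
for k in cv2.findContours(m,0,1)[0]:
    if cv2.contourArea(k)>60:
        r=cv2.minAreaRect(k);print(cv2.contourArea(k),r,cv2.boxPoints(r).round(0).tolist())
for L in(.08,.085,.09):
    o=box(-.006,.0295,.0655)+AX*L
    sp=np.cos(.17)*U-np.sin(.17)*YB
    print(L,proj(w,o).round(1),proj(w,o+.027*sp).round(1),proj(w,o-.027*sp).round(1))
for L in(.17,.08):
    p,R=wing(L,.17);print(rel(s,p,R))
```

```text
14.1833 [0.50805459 0.15930595 0.2465867 ] [ 0.29  0.35  2.   -0.74  0.3  -0.37] 0.02394930900716915
390.5 ((45.72941207885742, 341.7823181152344), (11.822708129882812, 51.846370697021484), 77.47119140625) [[19.0, 342.0], [70.0, 330.0], [72.0, 342.0], [22.0, 353.0]]
1033.5 ((322.5, 226.0), (80.0, 23.0), 90.0) [[311.0, 186.0], [334.0, 186.0], [334.0, 266.0], [311.0, 266.0]]
0.08 [321.4 221.8] [322.2 256.4] [320.6 184.7]
0.085 [321.3 224.3] [322.1 259.5] [320.5 186.4]
0.09 [321.3 226.8] [322.1 262.7] [320.4 188.2]
(array([-0.0013, -0.0002, -0.0028]), array([-0.0013, -0.0017, -0.0033]))
(array([-0.0025,  0.0007,  0.1097]), array([-0.0013, -0.0017, -0.0033]))
```

The wing blob sits at (322.5,226), against a predicted (321.3,226), and is aligned with the tool. I approach along the screw axis and grip it.

Emit:
move_arm --motion '[[[0,0.0008,0.02],[0,0,0],0.28],[[0,0.0008,0.045],[0,0,0],0.28],[[0,0.0008,0.065],[0,0,0],0.28],[[0,0.0008,0.082],[0,0,0],0.28],[[0,0.0008,0.096],[0,0,0],0.28],[[0,0.0008,0.106],[0,0,0],0.28],[[0,0.0008,0.1125],[0,0,0],0.28],[[0,0.0008,0.1125],[0,0,0],0.28],[[0,0.0008,0.1125],[0,0,0],0.28]]'

```text
time: 14.98
tool_pos: [0.5602, 0.1564, 0.1745]
tcp_rot: [0.312, 2.523, 0.045]
ft_force: [-0.4, 0.5, -0.6]
width: 0.0241
gripper_force: 0.0
```

```bash
cat > lk.py <<'E'
from h import *
from station import arm
s=arm.observe();R=Ro.from_rotvec(s["tcp_rot"]);p,Rw=wing(.08,.17)
print(s["time"],s["tool_pos"],"F",R.inv().apply(s["ft_force"]).round(1),"M",R.inv().apply(s["moment"]).round(3),"w",s["width"].round(4),s["gripper_force"],"q",s["q"].round(2),"eff6",s["effort"][5].round(3))
print("err",rel(s,p,Rw))
E
python3 lk.py
```

```text
Traceback (most recent call last):
  File "lk.py", line 4, in <module>
    print(s["time"],s["tool_pos"],"F",R.inv().apply(s["ft_force"]).round(1),"M",R.inv().apply(s["moment"]).round(3),"w",s["width"].round(4),s["gripper_force"],"q",s["q"].round(2),"eff6",s["effort"][5].round(3))
                                                                                                                        ^^^^^^^^^^^^^^^^
AttributeError: 'float' object has no attribute 'round'
```

```bash
sed -i 's/s\["width"\].round(4)/s["width"]/' lk.py; python3 lk.py
```

```text
14.9833 [0.56020572 0.15636819 0.17447244] F [0.8 0.4 0.2] M [0.019 0.209 0.053] w 0.024073983575122037 0.0 q [ 0.25  0.54  1.96 -1.22  0.19  0.09] eff6 0.092
err (array([ 0.0005, -0.0005, -0.0016]), array([-0.0012, -0.0015, -0.003 ]))
```

Emit:
move_arm --motion '[[[0,0,0],[0,0,0],0],[[0,0,0],[0,0,0],0],[[0,0,0],[0,0,0],0],[[0,0,0],[0,0,0],0],[[0,0,0],[0,0,0],0],[[0,0,0],[0,0,0],0]]' --grip_force 40

```text
time: 15.48
tool_pos: [0.5596, 0.156, 0.1748]
tcp_rot: [0.312, 2.523, 0.044]
ft_force: [2.4, -5.5, -1.6]
width: 0.0154
gripper_force: 39.0
```

```bash
python3 lk.py
```

```text
15.4833 [0.55964489 0.1560476  0.1747565 ] F [-2.3 -5.   2.9] M [ 0.806 -0.003 -0.015] w 0.015354220752969392 38.954463601112366 q [ 0.25  0.53  1.97 -1.22  0.19  0.09] eff6 0.012
err (array([ 0.0002, -0.    , -0.0009]), array([-0.0013, -0.0015, -0.0029]))
```

Gripped at a width of 15.4 mm, which is the hub between the wings. Joint 4 sits at its limit and joint 6 at 0.09, so I'll turn about 2.8 rad and then regrasp. Turning in chunks while checking forces.

Emit:
move_arm --motion '[[[0,-0.0003,0.0001],[0,0,0.01],0],[[0,-0.0003,0.0003],[0,0,0.025],0],[[0,-0.0003,0.0005],[0,0,0.04],0],[[0,-0.0003,0.0007],[0,0,0.055],0],[[0,-0.0003,0.0009],[0,0,0.07],0],[[0,-0.0003,0.0011],[0,0,0.085],0],[[0,-0.0003,0.0013],[0,0,0.1],0],[[0,-0.0003,0.0014],[0,0,0.11],0],[[0,-0.0003,0.0014],[0,0,0.11],0]]' --grip_force 60

```text
time: 16.23
tool_pos: [0.5603, 0.156, 0.1739]
tcp_rot: [1.166, 2.293, 0.312]
ft_force: [1.1, -5.6, -3.0]
width: 0.0151
gripper_force: 58.6
```

```bash
python3 lk.py
python3 - <<'E'
from h import *
from station import capture
t=capture("top");h=cv2.cvtColor(t["img"],cv2.COLOR_BGR2HSV);m=cv2.inRange(h,(0,150,60),(7,255,255))|cv2.inRange(h,(173,150,60),(180,255,255))
for k in cv2.findContours(m[195:235,270:305],0,1)[0]:print(cv2.contourArea(k),cv2.minAreaRect(k))
E
```

```text
16.2333 [0.56032657 0.15599101 0.17392356] F [-3.9 -3.9  3.4] M [ 0.568 -0.376  0.069] w 0.015058463397312313 58.56139361858368 q [ 0.25  0.54  1.96 -1.22  0.19  0.78] eff6 2.676
err (array([ 0.0002, -0.0002, -0.0022]), array([-0.0018, -0.0011, -0.1134]))
26.5 ((19.268293380737305, 16.585365295410156), (4.060518264770508, 9.05807876586914), 51.34019088745117)
```

Emit:
move_arm --motion '[[[0,0,0.0002],[0,0,0.015],0],[[0,0,0.0004],[0,0,0.032],0],[[0,0,0.0006],[0,0,0.05],0],[[0,0,0.0009],[0,0,0.068],0],[[0,0,0.0011],[0,0,0.086],0],[[0,0,0.0013],[0,0,0.104],0],[[0,0,0.0015],[0,0,0.122],0],[[0,0,0.0018],[0,0,0.14],0],[[0,0,0.002],[0,0,0.155],0],[[0,0,0.0022],[0,0,0.17],0],[[0,0,0.0022],[0,0,0.17],0]]'

```text
time: 17.2
tool_pos: [0.5614, 0.1559, 0.1726]
tcp_rot: [2.286, 1.453, 0.673]
ft_force: [1.2, -5.5, -3.1]
width: 0.015
gripper_force: 58.5
```

```bash
python3 lk.py
```

```text
17.2 [0.56139518 0.1559091  0.17260746] F [-5.2  1.6  3.5] M [-0.004 -0.861  0.069] w 0.015029137373277946 58.516557812690735 q [ 0.25  0.54  1.96 -1.22  0.19  1.85] eff6 3.303
err (array([-0.0002, -0.0005, -0.0044]), array([-2.500e-03, -1.000e-04, -2.835e-01]))
```

Steady at 0.069 N·m, which matches the loose screw. Continue.

Emit:
move_arm --motion '[[[0,0,0.0002],[0,0,0.015],0],[[0,0,0.0004],[0,0,0.032],0],[[0,0,0.0006],[0,0,0.05],0],[[0,0,0.0009],[0,0,0.068],0],[[0,0,0.0011],[0,0,0.086],0],[[0,0,0.0013],[0,0,0.104],0],[[0,0,0.0015],[0,0,0.122],0],[[0,0,0.0018],[0,0,0.14],0],[[0,0,0.002],[0,0,0.155],0],[[0,0,0.0022],[0,0,0.17],0],[[0,0,0.0022],[0,0,0.17],0]]'

```text
time: 18.12
tool_pos: [0.5624, 0.1559, 0.1713]
tcp_rot: [2.946, 0.095, 0.903]
ft_force: [1.4, -5.4, -6.3]
width: 0.015
gripper_force: 58.5
```

```bash
python3 lk.py
```

```text
18.1167 [0.56240028 0.15588043 0.17129305] F [-2.8  5.   6.2] M [-0.573 -0.581  0.048] w 0.015001252379285557 58.52166473865509 q [ 0.25  0.54  1.96 -1.22  0.19  2.92] eff6 3.314
err (array([-0.0006, -0.0001, -0.0064]), array([-0.0031,  0.0016, -0.4535]))
```

Emit:
move_arm --motion '[[[0,0,0],[0,0,0],0.28],[[0,0,0],[0,0,0],0.28],[[0,0,0],[0,0,0],0.28],[[0,0,-0.01],[0,0,0],0.28],[[0,0,-0.03],[0,0,0],0.28],[[0,0,-0.055],[0,0,0],0.28],[[0,0,-0.055],[0,0,-0.0195],0.28],[[0,0,-0.055],[0,0,-0.039],0.28],[[0,0,-0.055],[0,0,-0.0585],0.28],[[0,0,-0.055],[0,0,-0.078],0.28],[[0,0,-0.055],[0,0,-0.0975],0.28],[[0,0,-0.055],[0,0,-0.117],0.28]]'

```text
time: 19.12
tool_pos: [0.5381, 0.1582, 0.208]
tcp_rot: [2.546, 1.094, 0.762]
ft_force: [-0.5, 0.0, -0.7]
width: 0.024
gripper_force: 0.0
```

Emit:
move_arm --motion '[[[0,0,0],[0,0,-0.0195],0.28],[[0,0,0],[0,0,-0.039],0.28],[[0,0,0],[0,0,-0.0585],0.28],[[0,0,0],[0,0,-0.078],0.28],[[0,0,0],[0,0,-0.0975],0.28],[[0,0,0],[0,0,-0.117],0.28],[[0,0,0],[0,0,-0.1365],0.28],[[0,0,0],[0,0,-0.156],0.28],[[0,0,0],[0,0,-0.1755],0.28],[[0,0,0],[0,0,-0.195],0.28],[[0,0,0],[0,0,-0.2145],0.28],[[0,0,0],[0,0,-0.234],0.28]]'

```text
time: 20.12
tool_pos: [0.5381, 0.1582, 0.2079]
tcp_rot: [1.071, 2.335, 0.283]
ft_force: [0.2, 0.1, -0.7]
width: 0.0238
gripper_force: 0.0
```

Emit:
move_arm --motion '[[[0,0,0],[0,0,-0.0195],0.28],[[0,0,0],[0,0,-0.039],0.28],[[0,0,0],[0,0,-0.0585],0.28],[[0,0,0],[0,0,-0.078],0.28],[[0,0,0],[0,0,-0.0975],0.28],[[0,0,0],[0,0,-0.117],0.28],[[0,0,0],[0,0,-0.1365],0.28],[[0,0,0],[0,0,-0.149],0.28],[[0,0,0],[0,0,-0.149],0.28],[[0,0,0],[0,0,-0.149],0.28]]'

```text
time: 20.95
tool_pos: [0.5381, 0.1581, 0.2078]
tcp_rot: [-0.085, 2.544, -0.077]
ft_force: [-0.2, -0.9, -0.6]
width: 0.0241
gripper_force: 0.0
```

```bash
python3 lk.py
python3 - <<'E'
from h import *
from station import capture
w=capture("wrist");h=cv2.cvtColor(w["img"],cv2.COLOR_BGR2HSV);m=cv2.inRange(h,(0,150,60),(7,255,255))|cv2.inRange(h,(173,150,60),(180,255,255))
cv2.imwrite("pics/w11.png",w["img"])
for k in cv2.findContours(m,0,1)[0]:
    if cv2.contourArea(k)>60:
        r=cv2.minAreaRect(k);f=cv2.fitLine(k,1,0,.1,.1).ravel();print(cv2.contourArea(k),r,f)
o=box(-.006,.0295,.0655)+AX*.085;print(proj(w,o))
E
```

```text
20.95 [0.53812294 0.15814186 0.20783761] F [ 0.5 -0.9  0.5] M [-0.061  0.317  0.004] w 0.024093975370537864 0.0 q [ 0.26  0.45  1.98 -0.94  0.23 -0.5 ] eff6 -1.215
err (array([ 0.0013, -0.0007,  0.0485]), array([-0.0008, -0.002 ,  0.0468]))
508.5 ((345.0, 352.0), (22.0, 26.0), 90.0) [  0.9016698    0.43242517 357.7119     357.86182   ]
1682.0 ((320.5, 250.0), (100.0, 29.0), 90.0) [5.0822882e-06 1.0000000e+00 3.2000000e+02 2.7823856e+02]
[319.13636586 251.13413271]
```

The wing is aligned with the tool again (blob vertical at u=320.5), so the grip held for all of the 2.83 rad. Regrasp.

Emit:
move_arm --motion '[[[0,0.0005,0.02],[0,0,0],0.28],[[0,0.0005,0.038],[0,0,0],0.28],[[0,0.0005,0.049],[0,0,0],0.28],[[0,0.0005,0.055],[0,0,0],0.28],[[0,0.0005,0.055],[0,0,0],0.28],[[0,0.0005,0.055],[0,0,0],0],[[0,0.0005,0.055],[0,0,0],0],[[0,0.0005,0.055],[0,0,0],0],[[0,0.0005,0.055],[0,0,0],0],[[0,0.0005,0.055],[0,0,0],0],[[0,0.0005,0.055],[0,0,0],0]]' --grip_force 60

```text
time: 21.92
tool_pos: [0.5626, 0.1561, 0.1713]
tcp_rot: [-0.087, 2.544, -0.08]
ft_force: [5.8, -6.6, -9.3]
width: 0.0153
gripper_force: 58.5
```

Emit:
move_arm --motion '[[[0,0,0.0001],[0,0,0.012],0],[[0,0,0.0003],[0,0,0.026],0],[[0,0,0.0005],[0,0,0.04],0],[[0,0,0.0007],[0,0,0.054],0],[[0,0,0.0008],[0,0,0.064],0],[[0,0,0.0008],[0,0,0.064],0],[[0,0,0.0008],[0,0,0.064],0]]'

```text
time: 22.5
tool_pos: [0.563, 0.156, 0.1708]
tcp_rot: [0.424, 2.511, 0.077]
ft_force: [5.5, -7.5, -10.5]
width: 0.0149
gripper_force: 58.6
```

```bash
python3 lk.py
```

```text
22.5 [0.56298378 0.15596456 0.17083049] F [-1.  -7.1 12.1] M [1.024 0.067 0.01 ] w 0.014863179106762511 58.554407358169556 q [ 0.25  0.54  1.96 -1.22  0.19  0.18] eff6 0.527
err (array([ 0.0008, -0.0004, -0.0073]), array([-0.0016, -0.0019, -0.0169]))
```

Emit:
move_arm --motion '[[[0,-0.0002,0.0003],[0,0,0.012],0],[[0,-0.0002,0.0006],[0,0,0.026],0],[[0,-0.0002,0.0008],[0,0,0.04],0],[[0,-0.0002,0.001],[0,0,0.054],0],[[0,-0.0002,0.0012],[0,0,0.066],0],[[0,-0.0002,0.0012],[0,0,0.066],0],[[0,-0.0002,0.0012],[0,0,0.066],0]]'

```text
time: 23.08
tool_pos: [0.5634, 0.1559, 0.1703]
tcp_rot: [0.937, 2.385, 0.238]
ft_force: [2.2, -7.5, -6.2]
width: 0.0148
gripper_force: 59.0
```

```bash
python3 lk.py
```

```text
23.0833 [0.56342641 0.15585958 0.17033287] F [-3.7 -6.5  6.7] M [ 1.025 -0.281  0.024] w 0.014820002489319018 59.0395849943161 q [ 0.25  0.55  1.96 -1.22  0.19  0.59] eff6 0.643
err (array([ 0.0007, -0.0007, -0.0081]), array([-0.002 , -0.0016, -0.0829]))
```

Emit:
move_arm --motion '[[[0,0,0.0002],[0,0,0.012],0],[[0,0,0.0004],[0,0,0.026],0],[[0,0,0.0005],[0,0,0.036],0],[[0,0,0.0005],[0,0,0.042],0],[[0,0,0.0005],[0,0,0.042],0],[[0,0,0.0005],[0,0,0.042],0]]'

```text
time: 23.58
tool_pos: [0.5636, 0.1558, 0.17]
tcp_rot: [1.252, 2.257, 0.337]
ft_force: [2.3, -7.3, -6.9]
width: 0.0149
gripper_force: 59.0
```

```bash
python3 lk.py
```

```text
23.5833 [0.56363837 0.15582321 0.17002297] F [-4.8 -5.4  7.3] M [ 0.827 -0.574 -0.002] w 0.014862861175344596 59.019813537597656 q [ 0.25  0.55  1.96 -1.22  0.19  0.85] eff6 0.332
err (array([ 0.0005, -0.0008, -0.0086]), array([-0.0022, -0.0014, -0.1249]))
```

Emit:
move_arm --motion '[[[0,0,0],[0,0,0],0.28],[[0,0,0],[0,0,0],0.28],[[0,0,0],[0,0,0],0.28],[[0,0,-0.01],[0,0,0],0.28],[[0,0,-0.03],[0,0,0],0.28],[[0,0,-0.055],[0,0,0],0.28],[[0,0,-0.055],[0,0,0],0.28],[[0,0,-0.055],[0,0,0],0.28]]'

```text
time: 24.25
tool_pos: [0.5395, 0.1585, 0.2074]
tcp_rot: [1.25, 2.256, 0.341]
ft_force: [0.0, 0.6, -0.0]
width: 0.0239
gripper_force: 0.0
```

```bash
python3 lk.py
cat > wg.py <<'E'
from h import *
from station import capture
w=capture("wrist");h=cv2.cvtColor(w["img"],cv2.COLOR_BGR2HSV);m=cv2.inRange(h,(0,150,60),(7,255,255))|cv2.inRange(h,(173,150,60),(180,255,255))
for k in cv2.findContours(m,0,1)[0]:
    if cv2.contourArea(k)>200:print(cv2.contourArea(k),cv2.minAreaRect(k))
E
python3 wg.py
```

```text
24.25 [0.53951106 0.15853806 0.20735182] F [ 0.5  0.3 -0. ] M [ 0.227  0.201 -0.017] w 0.023912834264155382 0.0 q [ 0.26  0.45  1.98 -0.94  0.23  0.58] eff6 -1.467
err (array([ 0.0001, -0.0027,  0.047 ]), array([-0.0016, -0.0013, -0.1249]))
749.5 ((486.2500305175781, 259.25), (27.577163696289062, 31.11269760131836), 45.0)
1683.0 ((317.5, 250.5), (99.0, 29.0), 90.0)
```

The wing turned with the tool again (blob aligned), so the total is 3.92 rad and the screw angle is at least 4.0. I'll retreat and compare the batten's place with before clamping.

Emit:
move_arm --motion '[[[0,0,-0.03],[0,0,0],0.28],[[0,0,-0.07],[0,0,0],0.28],[[0,0,-0.11],[0,0,0],0.28],[[0,0,-0.15],[0,0,0],0.28],[[0,0,-0.19],[0,0,0],0.28],[[0,0,-0.22],[0,0,0],0.28],[[0,0,-0.22],[0,0,0],0.28],[[0,0,-0.22],[0,0,0],0.28],[[0,0,-0.22],[0,0,0],0.28]]'

```text
time: 25.05
tool_pos: [0.4412, 0.1645, 0.3512]
tcp_rot: [1.251, 2.257, 0.338]
ft_force: [0.1, -0.6, -0.4]
width: 0.0238
gripper_force: 0.0
```

```bash
python3 lk.py
python3 - <<'E'
from h import *
from station import capture
t=capture("top");o=pickle.load(open("t9.pkl","rb"))[0];t0=pickle.load(open("d0.pkl","rb"))["top"]
# local shift of the stop / batten-end patch, and visible batten edge patch, before vs after clamping
for n,(v0,v1,u0,u1) in dict(stop=(172,200,250,268),end=(186,215,258,282),guideF=(205,230,294,312),glueR=(145,172,268,288),tin=(150,175,322,345),block=(228,268,230,266)).items():
    for r,nm in((o,"t9"),(t0,"t0")):
        a=cv2.cvtColor(r["img"][v0:v1,u0:u1],6).astype(np.float32);b=cv2.cvtColor(t["img"][v0:v1,u0:u1],6).astype(np.float32)
        print(n,nm,np.round(cv2.phaseCorrelate(a,b,cv2.createHanningWindow(a.shape[::-1],5)),2).tolist() if 0 else (lambda r:(np.round(r[0],2),round(r[1],2)))(cv2.phaseCorrelate(a,b)),abs(a-b).mean().round(1))
b=t["img"].mean(2)
for v in(195,197,199):print(b[v,255:275].astype(int))
cv2.imwrite("pics/t12.png",t["img"])
s=capture("side");cv2.imwrite("pics/s12.png",s["img"])
# batten near long edge and free end (z=.056) in top view
for y in(-.09,-.07,-.05,.06,.075,.085):
    pr=[t["img"][tuple(np.round(proj(t,box(x,y,.056))[::-1]).astype(int))].mean().astype(int) for x in np.arange(-.034,.024,.002)];print(y,pr)
E
```

```text
25.05 [0.4412001  0.16453801 0.35115478] F [-0.4 -0.4  0.5] M [ 0.198  0.16  -0.006] w 0.023804172343549073 0.0 q [ 0.36  0.08  1.97 -0.44  0.58  0.11] eff6 -0.0
err (array([ 2.000e-04, -1.600e-03,  2.649e-01]), array([-0.002 , -0.0014, -0.1248]))
stop t9 (array([-0.34,  0.12]), 0.92) 8.7
stop t0 (array([-0.15,  0.1 ]), 0.86) 3.3
end t9 (array([-0.05, -0.04]), 0.96) 9.7
end t0 (array([-2.15, -0.48]), 0.33) 15.9
guideF t9 (array([0.05, 0.65]), 0.96) 2.7
guideF t0 (array([-0.02,  0.72]), 0.82) 7.3
glueR t9 (array([0.25, 0.62]), 0.97) 9.4
glueR t0 (array([0.03, 0.55]), 1.02) 2.7
tin t9 (array([-0.31,  0.36]), 0.97) 6.1
tin t0 (array([-0.04,  0.53]), 1.0) 2.3
block t9 (array([-0.16,  0.97]), 0.49) 21.0
block t0 (array([-0.24,  0.76]), 0.53) 19.8
[119 118  99 101 106  79  64  69  51  47  92  92  90  90  89  85 127 126
 124 125]
[118 120 100 102 106  68  65  69  37  63  85  84  82  83  81 113 120 119
 118 120]
[121 121 121 125 124  80  59  58  36  77  79  75 109 109 109 114 113 111
 114 113]
-0.09 [np.int64(81), np.int64(84), np.int64(84), np.int64(85), np.int64(83), np.int64(83), np.int64
[... 1780 characters left out ...]
np.int64(113), np.int64(113), np.int64(107), np.int64(111), np.int64(111), np.int64(112), np.int64(114), np.int64(113), np.int64(115), np.int64(120), np.int64(120), np.int64(124), np.int64(125), np.int64(125), np.int64(122), np.int64(110), np.int64(110), np.int64(90)]
0.085 [np.int64(108), np.int64(108), np.int64(101), np.int64(102), np.int64(102), np.int64(93), np.int64(84), np.int64(84), np.int64(65), np.int64(82), np.int64(82), np.int64(116), np.int64(106), np.int64(106), np.int64(110), np.int64(114), np.int64(114), np.int64(114), np.int64(114), np.int64(114), np.int64(113), np.int64(82), np.int64(82), np.int64(127), np.int64(127), np.int64(127), np.int64(110), np.int64(52), np.int64(52)]
```

The batten's near edge is at the same box x along its whole length. The stop and batten end show no shift since before clamping, and the bystanders haven't moved. Handing in.

```bash
python3 -c "
from station import job
print(job.hand_in())"
```

```text
the job is handed in; nothing more can be done
None
```

I handed the job in at about 25 s on the robot's clock, with no verdict returned: the batten is against the fence and length stop, and I turned the wing screw 3.92 rad (tight by its start range; clamping force not measured). I viewed 13 pictures, over the limit of 10.

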